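Load a guide roller on the sloping inspection rail

ROBOT

A 7-joint arm with a two-finger parallel gripper is mounted at the origin on a cart in front of the work surface, level with it; the furniture and walls round the work are solid. World frame = base frame: x ahead of the robot, y to its left, z up, the work surface at z = 0. Lengths are in mm, angles in rad, forces in N, time in s.
With the tool pointing down it reaches from about 350 to 900 mm from the base axis. Payload 8.1 kg.
Tool frame: the origin (TCP) lies midway between the tips of the shut fingers; the grasp point (between the pads) lies 19 mm behind it (arm.grip_point_offset is the distance from the TCP to the grasp point, in mm); x points along the fingers, z is the direction in which the jaws open and shut, and the axes are right-handed (so a half turn about x gives the same grasp; the last joint's range is limited). The gripper opens to 92 mm and grips with 3 to 60 N. Pads are 19 mm wide; open, the fingers measure 130 mm over their backs; the gripper's body (75 mm by 190 mm) begins 47 mm behind the grasp point.
Start: joints at [-1.249, 0.434, 0.025, 1.573, -0.012, 1.134, -0.075], TCP at [257.614, 569.453, 226.742] pointing down, gripper open.
Joint ranges: [-2.62, 2.62], [-0.44, 2.09], [-1.27, 1.32], [0.08, 2.57], [-1.32, 4.46], [0.12, 2], [-2.74, 2.74]. Speed limits (rad/s): [2.22, 2.22, 3.01, 3.01, 3.14, 3.14, 3.14].

INTERFACE

Orientations are given as a 3x3 rotation matrix whose columns are the frame's x, y, z axes.
In Python, from cell import monitor, eyes, order, nets, arm gives the robot as it stands.
- The arm moves only by the tool arm_command, never from a script. Its argument "commands" is one flat list of numbers, 7 for each row, row after row: the shift along the tool's x, y, z in mm, then the turn, a rotation vector about the tool's x, y, z in rad, then the closure, from 0 (fully open) to 1 (shut). In form: [x, y, z, rx, ry, rz, fingers, x, y, z, rx, ry, rz, fingers, ...]. A call has 1 to 5 rows; each row is the pose to reach, as a shift and turn from the pose measured when the call began, along the tool's axes at that moment; what a row does not reach only later rows make up. A row lasts 1/12 s, in which the tool goes at most 41.7 mm and 7.16 degrees, less where a joint would pass 70% of its speed; a pose out of reach is approached as far as the arm can. A call with a gripper value outside its range is refused whole. The fingers move at their own pace and stop on an object; "grip_force" is the grip in N (left out, the last holds). Time passes only in rows, so rows that repeat a pose let the fingers close. It gives the time, the measured TCP pose, the force and the opening at its end, in the units of the state.
- monitor.observe(): the state, without advancing time (a new reading comes with each control period).
- eyes.get_image(name): name is "scene" or "top"; returns a dict with "image" (480x640x3 uint8, red, green, blue), "range_z" (480x640 float32, mm along the optical axis (not along the pixel's ray), 0 where there is no reading), "intrinsics" (3x3 intrinsics, pixels), "rvec" (rotation vector, rad) and "tvec" (3), from world to camera coordinates, as OpenCV has them. Camera axes: x right, y down, z forward; pixel columns grow to the right and rows downward; lengths in mm; the calibration is good to about 2 mm. A picture is of the moment at which its call begins.
- order.hand_in(): hands the job in, once; it reports no verdict.
Trained networks look in a picture, given as the dict that the camera call returned (one of the last four; its "shot" number tells which), for a name from the list of things; names that differ only in an ending like _2 or _b are one class to them, and where a whole thing is asked for, a point or a joint stands for the part that bears it (a point fixed in the world has none). Each returns a list of dicts, best first, with "confidence" (0 to 1); they miss things now and then, are a little off and sometimes report something else, mostly with a low value. They report only what shows in the picture. A call takes as long as a camera call. They do not tell look-alikes from the thing itself.
- nets.silhouettes(thing, picture): "pixels" (480x640 bool, what is visible of it) and "box" ([centre column, centre row, width, height] in pixels, round what is visible of it).
The state is a dict: "time_s": time; "q": joint angles; "qd": joint speeds; "tau": joint torques, N m; "position": TCP position; "orientation": TCP orientation; "wrist_force": force on the tool from outside, world axes, zero at the start; "wrist_torque": the same for the moment, N m; "gripper_width": finger opening in mm.
Only numpy, scipy, OpenCV 4.12 (cv2) and the standard library are available. Lean on these libraries where they do the work, as an engineer would, in place of code of your own. Each camera call takes 0.05 s, during which the arm holds its last target.

TASK

A guide roller lies at the low end of the sloping inspection rail. Push it up the rail with your fingertips, without gripping or lifting it, over the spring catch in the rail's floor to the end stop, and let go so that it rests there by itself, kept from rolling back by the catch. Then push the raised hold-down arm over and down until its pad rests on the roller; leave the spare rollers in the tray, the loupe and the tweezers where they are.

Things in the scene. Friction and masses are not known exactly. Their poses are not given: they have to be found in the camera images.
- rail: Inspection rail, fixed: grey base plate 300 x 88 mm carrying an aluminium channel that rises at 8 degrees. Origin: on the bench, 5 mm off the plate's middle; x horizontally uphill, y left looking uphill, z up. Channel floor 42 mm wide, side walls 11 mm above it; a 12 mm high lip closes the low end, 210 mm down the floor from the end stop. Room for fingers above the lip, behind the roller.
- rail_stop (a point): Point on the channel floor, mid-width, under the end stop's face; at (85, 0, 58) mm in the rail's frame. Axes: x up the slope along the floor, y left, z square off the floor (8 degrees from vertical). The stop plate stands 32 mm above the floor, its round steel button is the stop face (x = 0). The catch's tip is at x = -43 mm.
- roller: Roller to load: smooth hard black coat, 44 mm diameter, 38 mm wide, 44 mm over its aluminium hubs, 0.14 to 0.28 kg, lying across the channel. Origin: its centre, 22 mm off the floor; y is its axis, x and z turn as it rolls. Starts against the lip, centre at x = -190 mm of rail_stop; touching the stop it is at -22, resting back on the catch at about -26.
- catch (a joint): One-way spring catch, a dark steel dog 14 mm wide in the channel floor. 0 = sprung up (tip 8 mm above the floor), about 0.33 rad = flush, under the passing roller. It ramps up towards the stop; the roller pushed from below presses it down (about 1 N), and it springs up behind the roller when that is within about 4 mm of the stop. Need not be touched.
- holddown (a joint): Hold-down arm, an aluminium bar 9 mm thick on a cross pin at x = +34, z = +54 mm of rail_stop; rubber pad under it 58 mm from the pin. Rad: 0 = parallel to the floor, pad on a seated roller; grows as it rises; 1.57 = square to the floor; limit 1.95, leaning uphill. Starts at 1.6 to 1.9. Damped, moves with about 1 N at the tip; let go, it stays above 1.3 rad, sinks slowly below 1.1.
- holddown_tip (a point): Middle of the outer face (uphill side when the arm is up, top when it is down) of the black thumb piece at the arm's free end, 28 mm wide, 18 mm long, 80 mm from the pin; the face lies 5.5 mm from the pin-to-tip line. Axes: x towards the pin, z out of that face. Push here from the uphill side.
- spare_roller_1: Spare roller, the same kind, standing on end in the black tray at the left (44 mm diameter, 44 mm high, origin at its centre). Leave alone.
- spare_roller_2: Second spare roller standing in the tray, origin at its centre. Leave alone.
- loupe: Black loupe, 37 mm diameter, 40 mm high, standing off the rail's low end; origin under its middle. Leave alone.
- tweezers_2: Black tweezers, 127 mm long (along their y), 10 mm high, lying on the bench on the robot's side of the rail; origin under the middle. Leave alone.
Mind the look-alikes: they are no part of the job. What is shaped like the roller but green is not meant.

How it is judged (in metres and radians):
On the way, in this order (a step that is already met when the one before it is completed fails the run):
1. the roller rests between the catch and the end stop, not touched by the robot, the catch sprung up, the arm still raised (x of roller in the frame of rail_stop between -0.031 and -0.017 m and y of roller in the frame of rail_stop between -0.006 and 0.006 m and z of roller in the frame of rail_stop below 0.027 m and contact force between each of the arm, the fingers and roller below 0.05 N and value of joint catch below 0.08 rad and value of joint holddown above 0.9 rad), for 0.3 s.
2. the hold-down arm's pad lies on the roller (value of joint holddown below 0.07 rad and contact force between holddown and roller above 0.05 N), for 0.2 s.
At the end, for the whole second after the job is handed in: The roller lies in the channel between the sprung-up catch and the end stop (its centre 17 to 31 mm down from the stop face, within 6 mm of mid-channel, down on the floor) and at rest; the hold-down arm is down within 0.07 rad of parallel to the floor, its pad on the roller (all of step 2 and x of roller in the frame of rail_stop between -0.031 and -0.017 m and y of roller in the frame of rail_stop between -0.006 and 0.006 m and z of roller in the frame of rail_stop between 0.018 and 0.027 m and linear speed of roller below 0.01 m/s and value of joint catch below 0.08 rad and value of joint holddown above -0.07 rad); the robot touches nothing.
It fails at once if the roller is lifted off the rail floor (its centre more than 37 mm above it) or leaves the channel (z of roller in the frame of rail_stop above 0.037 m or z of roller in the frame of rail_stop below 0.012 m or y of roller in the frame of rail_stop above 0.015 m or y of roller in the frame of rail_stop below -0.015 m).
It fails at once if a spare roller, the loupe or the tweezers is shifted by more than 25 mm (distance of any of spare_roller_1, spare_roller_2, loupe, tweezers_2 from where it was at the start of the episode above 0.025 m).
It also fails if it takes over 51 s, if anything falls off the work surface, if the arm or the gripper's body presses on something with over 40 N, if the wrist force passes 120 N, or if a joint passes its speed limit or range.

## Working session

There is one attempt and no reset: what is moved stays moved. The work goes in short steps, Python scripts to look and compute and a tool call to move; the robot and the scene stay as the last step left them, time stands still between calls to the robot, and variables do not carry over. Pictures are saved under pics/ and viewed, and the job is handed in when it is done.

Besides the shell and the picture viewer there is one more tool, called after "Call:" as name(argument=value, ...) on one line, values as JSON. arm_command: Moves the arm, as the interface text tells. Its arguments: {"type":"object","properties":{"commands":{"type":"array"},"grip_force":{"type":"number"}},"required":["commands"]}

```bash
ls; mkdir -p pics; python3 - <<'E'
from cell import monitor, eyes, order, nets, arm
import cv2, numpy as np
s=monitor.observe(); print(s)
for n in ("scene","top"):
    p=eyes.get_image(n); cv2.imwrite(f"pics/{n}0.png",p["image"][:,:,::-1]); np.savez(f"{n}0.npz",**{k:v for k,v in p.items()})
    print(n,p["intrinsics"],p["rvec"],p["tvec"])
E
```

```text
pics
{'time_s': 0.0, 'q': array([-1.24860431,  0.43522231,  0.02497335,  1.57410001, -0.0116023 ,
        1.13400823, -0.07511192]), 'qd': array([-8.61001996e-04,  1.06639565e-03, -1.66248491e-03, -1.32235379e-03,
       -6.91599675e-06,  3.57004223e-04, -1.30298807e-03]), 'tau': array([-5.13085488e-04, -6.67874336e+01,  9.84376296e-01, -3.14445019e+01,
       -6.05352013e-02,  4.29682026e-02,  1.13651697e-04]), 'position': array([257.42075448, 568.95696246, 225.94427994]), 'orientation': array([[-5.24149614e-04, -9.11090268e-01,  4.12206562e-01],
       [-1.50414361e-03,  4.12206871e-01,  9.11089037e-01],
       [-9.99998731e-01, -1.42470900e-04, -1.58646868e-03]]), 'wrist_force': array([0.09420983, 0.16821236, 0.1030343 ]), 'wrist_torque': array([ 0.0183844 , -0.01533548, -0.0337173 ]), 'gripper_width': 91.52030772898627}
scene [[589.59346629   0.         306.07873072]
 [  0.         589.59346629 238.17060504]
 [  0.           0.           1.        ]] [ 1.91094172 -0.7221861   0.45820951] [-315.65172029  267.36000587  875.67998997]
top [[624.80692727   0.         309.68583747]
 [  0.         624.80692727 235.61552704]
 [  0.           0.           1.        ]] [ 2.10236997 -2.15099054  0.15220897] [ 126.06877255  538.92718264 1320.70967259]
```

View pics/scene0.png

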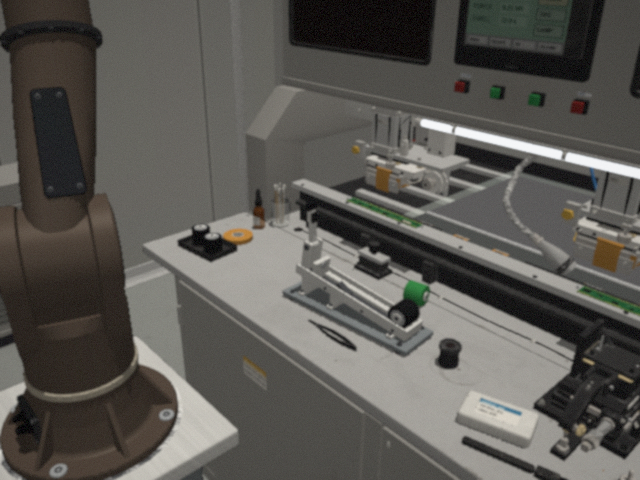

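View pics/top0.png

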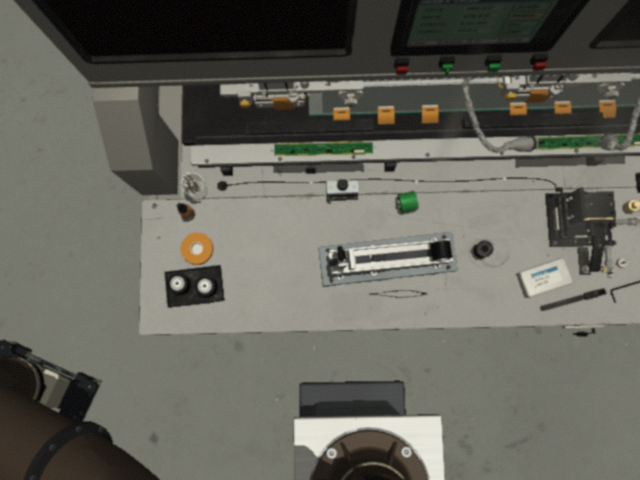

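The top view shows the rail at about (390,258). The black roller is at its low, right end (442,250), and uphill runs left to the stop and hold-down at about (338,258). The green look-alike is at (406,202), the spares at (178,284) and (205,287), the loupe at (483,249) and the tweezers at (398,293). The black roller lying in the channel is the one meant. I'll enlarge it and measure.

```bash
cat > h.py <<'E'
import cv2, numpy as np
def cam(p):
    R=cv2.Rodrigues(np.asarray(p["rvec"],float))[0]; return np.asarray(p["intrinsics"]),R,np.asarray(p["tvec"],float).ravel()
def cloud(p):
    K,R,t=cam(p); z=np.asarray(p["range_z"],float); v,u=np.mgrid[:480,:640]
    c=np.stack([(u-K[0,2])/K[0,0]*z,(v-K[1,2])/K[1,1]*z,z],-1)
    w=(c-t)@R; w[z<=0]=np.nan; return w
def proj(p,X):
    K,R,t=cam(p); c=np.atleast_2d(X)@R.T+t; return c[:,:2]/c[:,2:]*[K[0,0],K[1,1]]+[K[0,2],K[1,2]]
E
python3 - <<'E'
from h import *
import numpy as np
a=np.load("scene0.npz"); b=np.load("top0.npz")
s=a["image"][200:370,270:480,::-1]; t=b["image"][220:310,305,::-1] if 0 else b["image"][225:305,310:510,::-1]
s=cv2.resize(s,None,fx=3.5,fy=3.5,interpolation=cv2.INTER_CUBIC); t=cv2.resize(t,None,fx=4,fy=4,interpolation=cv2.INTER_CUBIC)
cv2.imwrite("pics/s_crop.png",s); cv2.imwrite("pics/t_crop.png",t)
w=cloud(b)
for r in range(236,290,4): print(r,[tuple(np.round(w[r,c]).astype(int)) if np.isfinite(w[r,c,0]) else None for c in (322,340,360,390,420,442,455)])
E
```

```text
236 [(np.int64(548), np.int64(87), np.int64(-2)), (np.int64(547), np.int64(46), np.int64(-5)), (np.int64(546), np.int64(1), np.int64(-2)), (np.int64(544), np.int64(-66), np.int64(2)), (np.int64(540), np.int64(-131), np.int64(15)), (np.int64(538), np.int64(-179), np.int64(20)), (np.int64(540), np.int64(-211), np.int64(3))]
240 [(np.int64(538), np.int64(87), np.int64(3)), (np.int64(538), np.int64(46), np.int64(-4)), (np.int64(537), np.int64(1), np.int64(-2)), (np.int64(533), np.int64(-65), np.int64(11)), (np.int64(530), np.int64(-131), np.int64(17)), (np.int64(520), np.int64(-167), np.int64(77)), (np.int64(531), np.int64(-212), np.int64(-1))]
244 [(np.int64(530), np.int64(87), np.int64(-1)), (np.int64(526), np.int64(47), np.int64(13)), (np.int64(525), np.int64(3), np.int64(18)), (np.int64(517), np.int64(-59), np.int64(57)), (np.int64(519), np.int64(-127), np.int64(36)), (np.int64(511), np.int64(-167), np.int64(78)), (np.int64(522), np.int64(-211), np.int64(0))]
248 [(np.int64(519), np.int64(87), np.int64(10)), (np.int64(490), np.int64(53), np.int64(202)), (np.int64(509), np.int64(6), n
[... 2747 characters left out ...]
t64(2)), (np.int64(442), np.int64(-207), np.int64(-4))]
284 [(np.int64(439), np.int64(89), np.int64(6)), (np.int64(438), np.int64(49), np.int64(1)), (np.int64(437), np.int64(5), np.int64(-1)), (np.int64(435), np.int64(-61), np.int64(3)), (np.int64(434), np.int64(-129), np.int64(-3)), (np.int64(433), np.int64(-176), np.int64(3)), (np.int64(432), np.int64(-206), np.int64(1))]
288 [(np.int64(430), np.int64(90), np.int64(-2)), (np.int64(429), np.int64(50), np.int64(-2)), (np.int64(428), np.int64(5), np.int64(-2)), (np.int64(426), np.int64(-61), np.int64(5)), (np.int64(425), np.int64(-127), np.int64(3)), (np.int64(424), np.int64(-177), np.int64(-1)), (np.int64(424), np.int64(-207), np.int64(-8))]
```

View pics/s_crop.png

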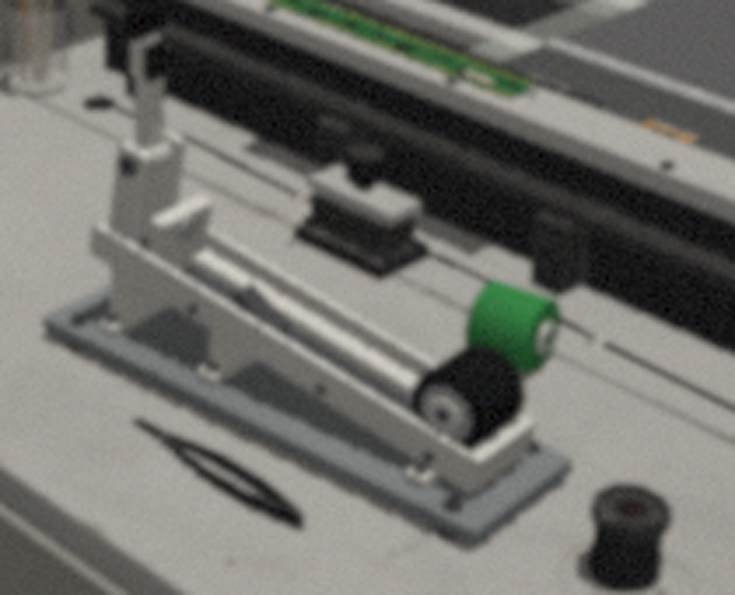

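View pics/t_crop.png

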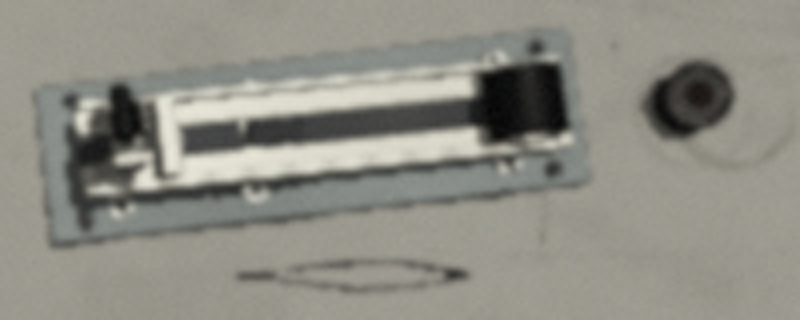

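```bash
python3 - <<'E'
from h import *
b=np.load("top0.npz"); a=np.load("scene0.npz")
def plane(p,uv,z):
    K,R,t=cam(p); d=np.c_[(uv[:,0]-K[0,2])/K[0,0],(uv[:,1]-K[1,2])/K[1,1],np.ones(len(uv))]@R
    o=-R.T@t; return o+d*((z-o[2])/d[:,2])[:,None]
for p,n,roi in((b,"top",(310,225,470,300)),(a,"scene",(270,200,440,360))):
    im=p["image"].astype(int); m=((im[...,2]-im[...,0])>8)
    k=np.zeros_like(m); k[roi[1]:roi[3],roi[0]:roi[2]]=1; m=(m&k).astype(np.uint8)
    m=cv2.morphologyEx(m,cv2.MORPH_OPEN,np.ones((2,2)))
    nl,l,st,_=cv2.connectedComponentsWithStats(m); 
    v,u=np.nonzero(m); w=cloud(p)[m>0]; 
    print(n,len(u),"z med",np.nanmedian(w[:,2]),np.nanpercentile(w[:,2],[10,90]))
    for h in (10,14):
        X=plane(p,np.c_[u,v].astype(float),h)[:,:2]
        print(h,cv2.minAreaRect(X.astype(np.float32)))
    cv2.imwrite(f"pics/m_{n}.png",m*255)
w=cloud(b)
# roller
m=(w[...,2]>50)&(w[...,1]<-130)&(w[...,1]>-230)&(w[...,0]>440)&(w[...,0]<560)
P=w[m]; print(len(P),P.min(0),P.max(0),P.mean(0))
# rollercolor dark mask
r=b["image"][225:275,425:465].max(-1)<60; v,u=np.nonzero(r); print("dark",u.min()+425,u.max()+425,v.min()+225,v.max()+225)
# cam centres
for p in(a,b):
    K,R,t=cam(p); print(-R.T@t)
E
```

```text
top 0 z med nan nan
10 ((0.0, 0.0), (0.0, 0.0), 0.0)
14 ((0.0, 0.0), (0.0, 0.0), 0.0)
scene 221 z med 37.29701009129013 [26.7616326  42.60004229]
10 ((634.965576171875, -89.24485778808594), (64.53462219238281, 39.92337417602539), 20.197532653808594)
14 ((629.3787841796875, -93.38302612304688), (64.10884857177734, 39.65996551513672), 20.19754981994629)
397 [ 476.78992972 -188.32921839   50.26757636] [ 523.21338865 -144.9473183    80.96347305] [ 500.15788004 -164.917261     69.17757739]
dark 426 451 241 267
[-211.80802964 -716.44854224  616.2561732 ]
[ 319.21299482   88.32950708 1393.16576364]
  return np.nanmean(a, axis, out=out, keepdims=keepdims)
  return np.nanmean(a, axis, out=out, keepdims=keepdims)
```

```bash
cd pics; python3 -c "
import cv2
a=cv2.imread('m_top.png')[220:305,305:475];b=cv2.imread('m_scene.png')[200:370,270:440]
cv2.imwrite('mm.png',cv2.hconcat([cv2.resize(a,(400,200)),cv2.resize(b,(400,400))[:200],])) 
cv2.imwrite('mm.png',cv2.resize(a,(680,340)))"
```

```text
(no output)
```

View pics/mm.png

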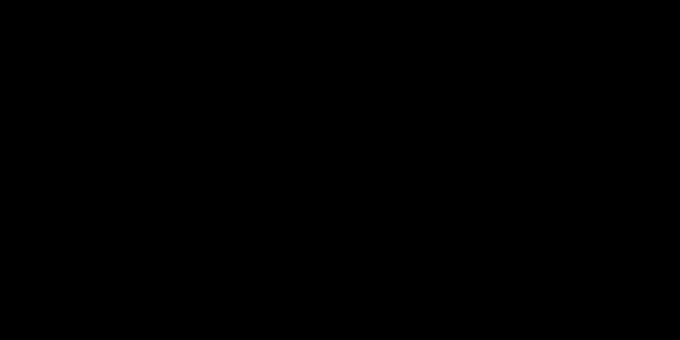

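```bash
python3 - <<'E'
from h import *
b=np.load("top0.npz"); im=b["image"]
for uv in ((326,262),(370,276),(420,270),(455,262),(400,241),(300,262),(400,285),(480,275)): print(uv,im[uv[1]-1:uv[1]+2,uv[0]-1:uv[0]+2].reshape(-1,3).mean(0))
t=cv2.resize(im[235:292,312:392,::-1],None,fx=10,fy=10,interpolation=cv2.INTER_CUBIC); cv2.imwrite("pics/tl.png",t)
t=cv2.resize(im[228:285,385:465,::-1],None,fx=10,fy=10,interpolation=cv2.INTER_CUBIC); cv2.imwrite("pics/tr.png",t)
a=np.load("scene0.npz")["image"]
t=cv2.resize(a[205:305,280:360,::-1],None,fx=6,fy=6,interpolation=cv2.INTER_CUBIC); cv2.imwrite("pics/sl.png",t)
t=cv2.resize(a[270:360,350:450,::-1],None,fx=6,fy=6,interpolation=cv2.INTER_CUBIC); cv2.imwrite("pics/sr.png",t)
E
```

```text
(326, 262) [114.11111111 118.55555556 114.55555556]
(370, 276) [126.77777778 132.11111111 127.33333333]
(420, 270) [136.77777778 141.33333333 137.11111111]
(455, 262) [132.55555556 136.11111111 130.55555556]
(400, 241) [135.11111111 140.33333333 135.44444444]
(300, 262) [155.88888889 153.88888889 144.        ]
(400, 285) [155.         153.22222222 143.        ]
(480, 275) [155.88888889 154.         143.44444444]
```

View pics/tl.png

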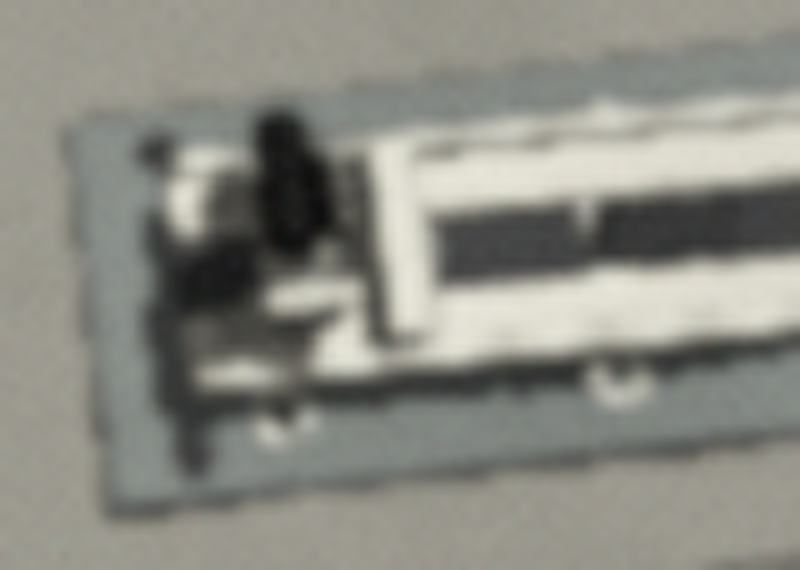

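View pics/tr.png

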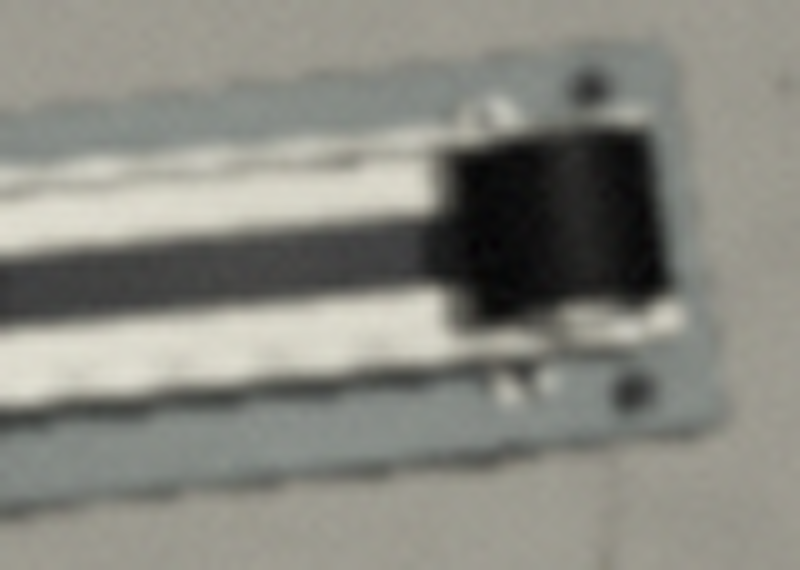

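View pics/sl.png

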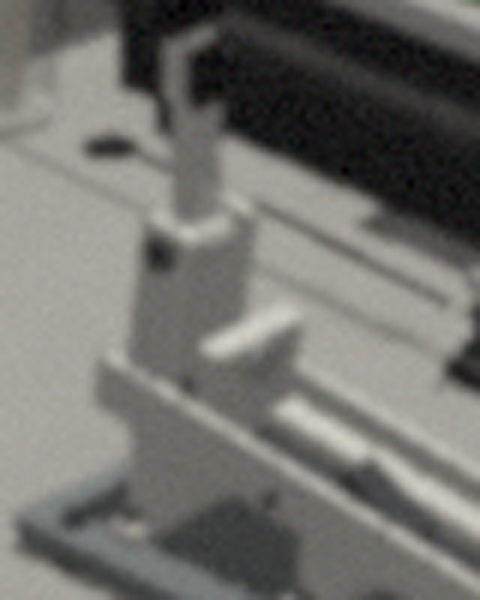

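View pics/sr.png

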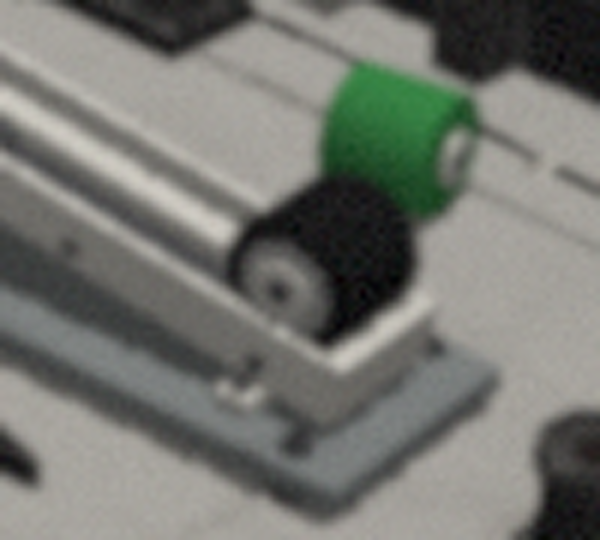

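```bash
cat >> h.py <<'E'
c8,s8=np.cos(np.radians(8)),np.sin(np.radians(8))
def RW(pose):  # rail->world rot, origin
    x,y,th=pose; u=np.array([np.cos(th),np.sin(th),0]); return np.c_[u,[-u[1],u[0],0],[0,0,1.]],np.array([x,y,0.])
def rail2w(pose,P): R,o=RW(pose); return np.atleast_2d(P)@R.T+o
def stop2rail(P):
    P=np.atleast_2d(P).astype(float); return np.c_[85+P[:,0]*c8-P[:,2]*s8,P[:,1],58+P[:,0]*s8+P[:,2]*c8]
def stop2w(pose,P): return rail2w(pose,stop2rail(P))
E
python3 - <<'E'
from h import *
from scipy.optimize import least_squares
a=np.load("scene0.npz"); b=np.load("top0.npz")
o=0.45
T=np.array([[319.2,247.5],[452.5,232.5],[457.5,270.5],[322.8,285.5]])-o
S=np.array([[403,352.5],[432.5,333],[283.7,293]])-o
# TL= uphill far(y-), TR=low far, BR=low near, BL=uphill near
def corners(e,h): return {k:np.array([e+150*sx,44*sy,h]) for k,(sx,sy) in dict(TL=(1,-1),TR=(-1,-1),BR=(-1,1),BL=(1,1)).items()}
hub=np.array([396.3,317.8])-o
for e in (5,-5):
  def f(v,full=False):
    pose=v[:3]; C=corners(e,v[3]); 
    W=lambda ks: rail2w(pose,[C[k] for k in ks])
    r=[proj(b,W(["TL","TR","BR","BL"]))-T-v[4:6], proj(a,W(["BR","TR","BL"]))-S, proj(a,stop2w(pose,[[-190,22,22]]))-hub]
    return r if full else np.r_[np.concatenate(r).ravel(), v[4:6]/1.0]
  s=least_squares(f,[490,-50,np.pi/2,13,0,0],loss="soft_l1"); print(e,s.x,np.degrees(s.x[2]),s.cost)
  for q in f(s.x,True): print(np.round(q,1).tolist())
  np.save(f"pose{e}.npy",s.x[:3])
E
```

```text
5 [ 4.92452105e+02 -6.05796988e+01  1.65433382e+00  7.77697516e+00
 -8.30489379e-01  2.95048280e-02] 94.78634569011028 4.565517872279019
[[-0.5, -0.9], [-0.5, -0.1], [0.1, 0.8], [0.1, 0.2]]
[[1.9, 1.6], [0.8, -0.1], [-1.2, -0.9]]
[[-0.6, -0.0]]
-5 [ 4.90857150e+02 -5.24630300e+01  1.65446814e+00  8.91479563e+00
 -9.22280536e-02  2.18354464e-01] 94.79404189119634 9.746542661242248
[[-0.4, -0.8], [-0.3, -0.1], [0.3, 0.9], [0.3, 0.3]]
[[2.5, 1.7], [1.4, -0.1], [-0.9, -0.9]]
[[-4.7, -1.6]]
```

```bash
cat > ov.py <<'E'
from h import *
def lines(pose,th=1.75):
    L=[]
    S=lambda P:stop2w(pose,P)
    for sy in(21,-21):
        L.append(S([[-210,sy,11],[0,sy,11]])); L.append(S([[-210,sy,0],[0,sy,0]]))
    L.append(S([[-210,-21,12],[-210,21,12]]))
    L.append(S([[0,-15,32],[0,15,32]]))
    L.append(S([[-43,-7,8],[-43,7,8]]))
    c=np.linspace(0,2*np.pi,30)
    for y in(-19,19): L.append(S(np.c_[-190+22*np.cos(c),0*c+y,22+22*np.sin(c)]))
    d=np.array([-np.cos(th),0,np.sin(th)]); n=np.array([np.sin(th),0,np.cos(th)]); pin=np.array([34,0,54])
    L.append(S([pin+[0,-10,0],pin+[0,10,0]])); L.append(S([pin,pin+80*d]))
    t=pin+80*d+5.5*n
    q=[t+9*d+[0,14,0],t+9*d-[0,14,0],t-9*d-[0,14,0],t-9*d+[0,14,0]]; L.append(S(q+[q[0]]))
    for h in(0,8):
        L.append(rail2w(pose,[[155,44,h],[155,-44,h],[-145,-44,h],[-145,44,h],[155,44,h]]))
    return L
def draw(p,pose,box,f,out,th=1.75):
    x0,y0,x1,y1=box; im=cv2.resize(np.ascontiguousarray(p["image"][y0:y1,x0:x1,::-1]),None,fx=f,fy=f,interpolation=cv2.INTER_CUBIC)
    for l in lines(pose,th):
        q=((proj(p,l)-[x0,y0]+.5)*f).round().astype(int); cv2.polylines(im,[q.reshape(-1,1,2)],False,(0,0,255),1,cv2.LINE_AA)
    cv2.imwrite(out,im)
E
python3 - <<'E'
from ov import *
pose=np.load("pose5.npy"); a=np.load("scene0.npz"); b=np.load("top0.npz")
draw(a,pose,(275,200,445,360),4.5,"pics/ova.png"); draw(b,pose,(310,225,470,295),5,"pics/ovb.png")
E
```

```text
(no output)
```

View pics/ova.png

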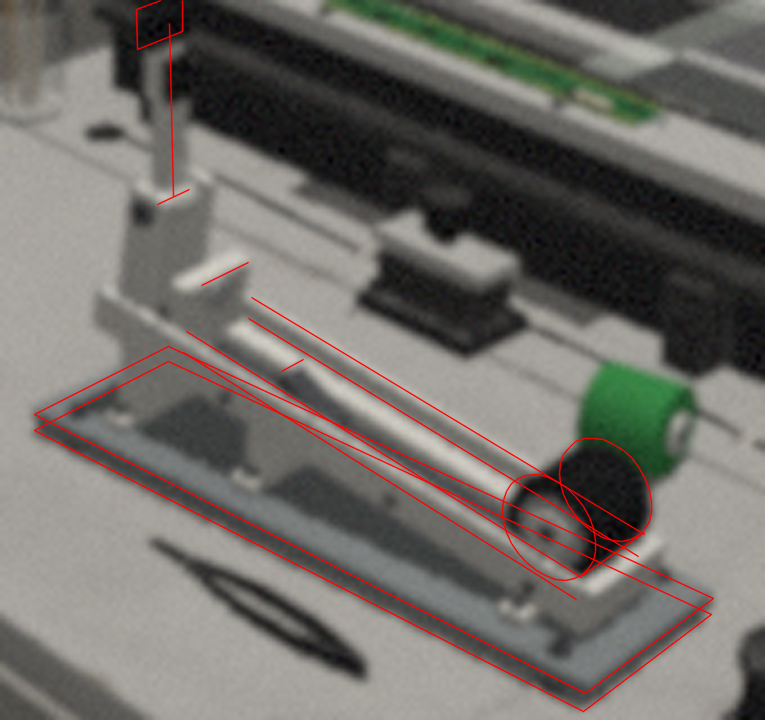

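View pics/ovb.png

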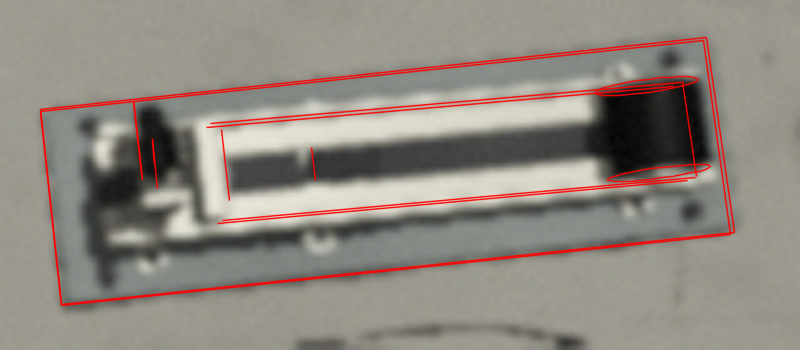

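```bash
python3 - <<'E'
from ov import *
pose=np.load("pose5.npy"); a=np.load("scene0.npz"); b=np.load("top0.npz")
R,o=RW(pose)
def w2stop(P):
    q=(P-o)@R; q=q-[85,0,58]; return np.c_[q[:,0]*c8+q[:,2]*s8,q[:,1],-q[:,0]*s8+q[:,2]*c8]
for n,p in(("sc",a),("top",b)):
    w=cloud(p).reshape(-1,3); uv=np.indices((480,640)).reshape(2,-1).T[:,::-1]
    m=np.isfinite(w[:,0]); P=w2stop(np.where(m[:,None],w,0)); P[~m]=1e4
    k=(abs(P[:,0])<110)&(abs(P[:,1])<40)&(P[:,2]>65)&(P[:,2]<190)
    print(n,k.sum())
    for lo in range(65,170,8):
        j=k&(P[:,2]>=lo)&(P[:,2]<lo+8)
        if j.sum(): print(lo,j.sum(),np.round(np.median(P[j],0),1),np.round(P[j].min(0)),np.round(P[j].max(0)),uv[j].min(0),uv[j].max(0))
    # floor, walls
    k=(P[:,0]>-165)&(P[:,0]<-55)&(abs(P[:,1])<15)&(abs(P[:,2])<15); print("floor z",np.median(P[k,2]), "slope",np.polyfit(P[k,0],P[k,2],1))
    k=(P[:,0]>-220)&(P[:,0]<-160)&(abs(P[:,1])<17)&(P[:,2]>25)&(P[:,2]<60); print("roller",k.sum(),np.median(P[k],0),P[k].min(0),P[k].max(0))
    bench=(w[:,0]>430)&(w[:,0]<600)&(w[:,1]>-330)&(w[:,1]<-240)&(abs(w[:,2])<15);print("bench",np.median(w[bench,2]))
E
```

```text
sc 389
65 40 [30.2  9.2 68.6] [23. -8. 65.] [39. 19. 73.] [307 235] [318 243]
73 31 [32.   6.3 77.1] [29. -3. 73.] [39. 12. 81.] [309 232] [316 237]
81 28 [33.7  8.2 84.8] [30. -5. 82.] [39. 14. 89.] [309 228] [316 233]
89 33 [34.8  7.5 92.5] [31. -4. 89.] [41. 13. 96.] [309 224] [316 229]
97 28 [ 35.1   9.9 101.6] [31. -4. 97.] [ 47.  13. 105.] [308 220] [318 226]
105 41 [ 33.2  10.  109.4] [ 29.  -2. 105.] [ 45.  14. 113.] [308 217] [318 223]
113 48 [ 34.8   9.1 117.6] [ 31.  -6. 113.] [ 48.  13. 121.] [308 212] [318 218]
121 40 [ 39.6   8.  124.3] [ 31.  -9. 121.] [ 48.  18. 129.] [306 208] [318 214]
129 48 [ 41.5   7.2 132.5] [ 37.  -6. 129.] [ 48.  19. 137.] [306 204] [317 210]
137 52 [ 44.3   5.5 140. ] [ 39.  -8. 137.] [ 51.  20. 143.] [306 200] [317 206]
floor z -1.6700216304816475 slope [0.04478413 2.4824126 ]
roller 295 [-203.35645031    0.48632991   40.58810865] [-217.17261498  -16.94026891   25.02205294] [-176.3840668    16.98500441   47.2236046 ]
bench 0.11066792239424006
top 114
65 8 [34.5 15.6 66. ] [ 25. -13.  65.] [44. 17. 72.] [336 250] [346 265]
81 1 [36.4  9.3 82.1] [36.  9. 82.] [36.  9. 82.] [342 260] [342 260]
97 1 [ 33.5   8.2 101.3] [ 34.   8. 101.] [ 34.   8. 101.] [345 258] [345 258]
105 1 [ 36.5   8.7 106.6] [ 37.   9. 107.] [ 37.   9. 107.] [344 258] [344 258]
113 6 [ 38.4   0.5 118.5] [ 37.  -6. 114.] [ 51.   3. 119.] [337 250] [344 255]
121 17 [ 38.8   3.4 122.9] [ 36.  -3. 121.] [ 50.  14. 128.] [339 251] [345 260]
129 16 [ 52.4   0.3 134.4] [ 42. -10. 130.] [ 54.  15. 137.] [337 247] [343 260]
137 64 [ 49.    2.6 140.3] [ 44. -11. 137.] [ 54.  15. 144.] [337 246] [343 259]
floor z -3.822750430529492 slope [ 0.0310782  -0.36300431]
roller 307 [-185.39606875    0.50750421   40.43256808] [-210.33165399  -16.98334255   25.16969678] [-168.27981318   16.96099456   48.49098001]
bench -0.613464839930365
```

```bash
cat >> h.py <<'E'
def axes(pose,pitch=0.0):
    R,o=RW(pose); u=R[:,0]; v=R[:,1]
    x=np.array([0,0,-1.])*np.cos(pitch)+u*np.sin(pitch); z=-v; return np.c_[x,np.cross(z,x),z]
def rel(s,P,Rt):
    from scipy.spatial.transform import Rotation as Ro
    R=np.asarray(s["orientation"]); p=np.asarray(s["position"]); return R.T@(np.asarray(P)-p), Ro.from_matrix(R.T@Rt).as_rotvec()
E
python3 - <<'E'
from h import *
from cell import monitor
pose=np.load("pose5.npy"); s=monitor.observe()
A=stop2w(pose,[[-190,0,22]])[0]; print("roller",A,"stop",stop2w(pose,[[0,0,0]]),"seat centre",stop2w(pose,[[-22,0,22],[-26,0,22]]))
R,_=RW(pose); u=R[:,0]; print(u)
T=axes(pose); print(T)
P=A-u*(22+9.5+20); P[2]=A[2]-6; print("behind",P)
Q=P.copy(); Q[2]=255
print(rel(s,Q,T), rel(s,P,T))
th=1.7; print("tip",stop2w(pose,[[34-80*np.cos(t)+5.5*np.sin(t),0,54+80*np.sin(t)+5.5*np.cos(t)] for t in (1.7,1.3,.8,.4,0)]))
E
```

```text
roller [ 501.31453505 -166.4220521    53.34300833] stop [[485.3596743   24.12388684  58.        ]] seat centre [[487.43297591  -0.63716929  76.72408929]
 [487.76348922  -4.5844284   76.16739689]]
[-0.08344036  0.99651277  0.        ]
[[ 0.         -0.08344036  0.99651277]
 [ 0.          0.99651277  0.08344036]
 [-1.          0.         -0.        ]]
behind [ 505.6117138  -217.74245988   47.34300833]
(array([ -28.03973639, -550.4013863 , -614.56806409]), array([ 1.06237410e+00, -1.15986367e-03,  8.70590326e-04])) (array([ 179.61705669, -550.36908963, -614.28269617]), array([ 1.06237410e+00, -1.15986367e-03,  8.70590326e-04]))
tip [[482.78806982  54.83608153 196.25933953]
 [485.41998082  23.40365724 191.75702521]
 [488.16773571  -9.41226916 169.62301788]
 [489.50948169 -25.43649216 142.11630812]
 [489.85153032 -29.52151545 110.51898745]]
```

Call:
arm_command(commands=[-6, -24, -27, 0.05, 0, 0, 1, -12, -48, -54, 0.1, 0, 0, 1, -18, -72, -81, 0.15, 0, 0, 1, -24, -96, -108, 0.2, 0, 0, 1, -28, -120, -134, 0.25, 0, 0, 1], grip_force=10)

```text
time_s: 0.52
position: [311.7, 395.6, 254.4]
orientation: [[-0.001, -0.779, 0.627], [-0.001, 0.627, 0.779], [-1.0, -0.0, -0.002]]
wrist_force: [0.6, 0.5, -0.7]
gripper_width: 63.1
```

```bash
cat > g.py <<'E'
from h import *
from cell import monitor
import sys
np.set_printoptions(precision=3,suppress=True)
pose=np.load("pose5.npy")
def go(P,T=None,n=1):
    s=monitor.observe(); d,r=rel(s,P,axes(pose) if T is None else T)
    print("t",s["time_s"],"pos",s["position"],"F",s["wrist_force"],"w",s["gripper_width"]); print("d",d,"r",r, "q",s["q"])
E
python3 -c "
from g import *
go([505.6,-217.7,250])"
```

```text
t 0.5167 pos [311.736 395.625 254.382] F [ 0.626  0.452 -0.7  ] w 63.05473065884811
d [   5.164 -535.437 -356.442] r [ 0.81  -0.001  0.001] q [-1.103  0.212  0.112  1.828 -0.026  1.105 -0.087]
```

Call:
arm_command(commands=[0, -33, -22, 0.05, 0, 0, 1, 0, -66, -44, 0.1, 0, 0, 1, 0, -100, -66, 0.15, 0, 0, 1, 0, -134, -89, 0.2, 0, 0, 1, 0, -167, -111, 0.25, 0, 0, 1])

```text
time_s: 0.93
position: [372.2, 202.2, 254.5]
orientation: [[-0.001, -0.598, 0.802], [-0.001, 0.802, 0.598], [-1.0, -0.001, -0.002]]
wrist_force: [1.7, -0.7, 0.9]
gripper_width: 29.7
```

```bash
python3 -c "
from g import *
go([505.6,-217.7,250])"
```

```text
t 0.9333 pos [372.249 202.237 254.519] F [ 1.701 -0.675  0.874] w 29.740644470374676
d [   5.006 -416.326 -144.215] r [ 0.557 -0.001  0.001] q [-0.878  0.067  0.272  2.003 -0.02   1.076  0.044]
```

Call:
arm_command(commands=[0, -35, -12, 0.047, 0, 0, 1, 0, -70, -24, 0.094, 0, 0, 1, 0, -105, -36, 0.14, 0, 0, 1, 0, -140, -48, 0.187, 0, 0, 1, 0, -175, -60, 0.234, 0, 0, 1])

```text
time_s: 1.35
position: [428.7, 24.2, 254.8]
orientation: [[-0.001, -0.394, 0.919], [-0.001, 0.919, 0.394], [-1.0, -0.001, -0.001]]
wrist_force: [1.2, 0.4, 0.1]
gripper_width: 0.8
```

```bash
python3 -c "
from g import *
go([505.6,-217.7,250])"
```

```text
t 1.35 pos [428.692  24.249 254.754] F [1.222 0.44  0.098] w 0.7738087821903656
d [   4.963 -252.679  -24.602] r [ 0.321 -0.001  0.001] q [-0.628  0.071  0.485  2.004 -0.037  1.075  0.278]
```

Call:
arm_command(commands=[0, -35, -3, 0.045, 0, 0, 1, 0, -70, -7, 0.09, 0, 0, 1, 0, -105, -10, 0.135, 0, 0, 1, 0, -140, -13, 0.18, 0, 0, 1, 0, -175, -17, 0.225, 0, 0, 1])

```text
time_s: 1.77
position: [482.1, -144.8, 254.8]
orientation: [[-0.001, -0.177, 0.984], [-0.001, 0.984, 0.177], [-1.0, -0.001, -0.001]]
wrist_force: [-0.0, -0.1, -0.2]
gripper_width: 0.4
```

```bash
python3 -c "
from g import *
go([505.6,-217.7,150])"
```

```text
t 1.7667 pos [ 482.147 -144.837  254.806] F [-0.029 -0.148 -0.247] w 0.4450378420018074
d [104.857 -75.781  10.28 ] r [ 0.095 -0.001  0.001] q [-0.349  0.228  0.659  1.861 -0.154  1.105  0.545]
```

Call:
arm_command(commands=[0, -38, 5, 0.05, 0, 0, 1, 0, -76, 10, 0.095, 0, 0, 1, 38, -76, 10, 0.095, 0, 0, 1, 75, -76, 10, 0.095, 0, 0, 1, 105, -76, 10, 0.095, 0, 0, 1])

```text
time_s: 2.18
position: [504.6, -218.6, 147.6]
orientation: [[-0.002, -0.081, 0.997], [-0.001, 0.997, 0.081], [-1.0, -0.001, -0.002]]
wrist_force: [0.3, 0.4, 0.0]
gripper_width: 0.4
```

```bash
python3 -c "
from g import *
go([505.6,-217.7,47.3])
from cell import eyes
p=eyes.get_image('scene'); q=eyes.get_image('top')
f=lambda im,b,s:cv2.resize(im['image'][b[1]:b[3],b[0]:b[2],::-1],s,interpolation=cv2.INTER_CUBIC)
cv2.imwrite('pics/c1.png',cv2.hconcat([f(p,(330,150,480,350),(375,500)),f(q,(380,180,500,320),(425,500))]))"
```

```text
t 2.1833 pos [ 504.619 -218.578  147.571] F [0.324 0.361 0.039] w 0.3975852217407672
d [100.268   0.891   1.257] r [-0.002 -0.002  0.001] q [-0.152  0.444  0.64   1.892 -0.328  0.913  0.726]
```

View pics/c1.png

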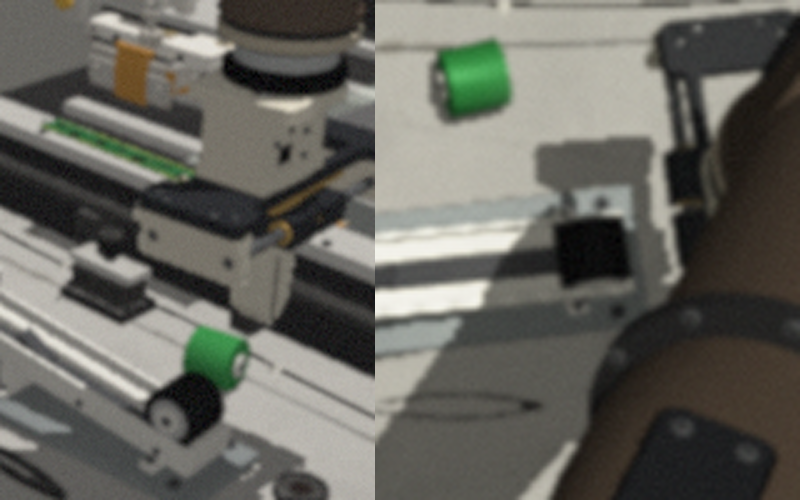

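The roller lies untouched in the rail, and the shut fingers are above and behind it. I'll descend behind it.

Call:
arm_command(commands=[35, 1, 1, 0, 0, 0, 1, 65, 1, 1, 0, 0, 0, 1, 85, 1, 1, 0, 0, 0, 1, 97, 1, 1, 0, 0, 0, 1, 98, 1, 1, 0, 0, 0, 1])

```text
time_s: 2.7
position: [502.0, -215.0, 47.0]
orientation: [[-0.011, -0.083, 0.996], [0.002, 0.997, 0.083], [-1.0, 0.003, -0.011]]
wrist_force: [-0.5, 0.4, 0.9]
gripper_width: 0.5
```

```bash
python3 -c "
from g import *
go([505.6-.0,-217.7,47.3])
from cell import eyes
p=eyes.get_image('scene'); q=eyes.get_image('top')
f=lambda im,b,s:cv2.resize(im['image'][b[1]:b[3],b[0]:b[2],::-1],s,interpolation=cv2.INTER_CUBIC)
cv2.imwrite('pics/c2.png',cv2.hconcat([f(p,(350,250,450,350),(500,500)),f(q,(410,220,470,320),(300,500))]))"
```

```text
t 2.7 pos [ 501.962 -214.965   46.983] F [-0.487  0.389  0.942] w 0.4977022878206405
d [-0.361 -3.027  3.394] r [-0.    -0.011 -0.003] q [-0.077  0.582  0.543  1.975 -0.444  0.716  0.821]
```

View pics/c2.png

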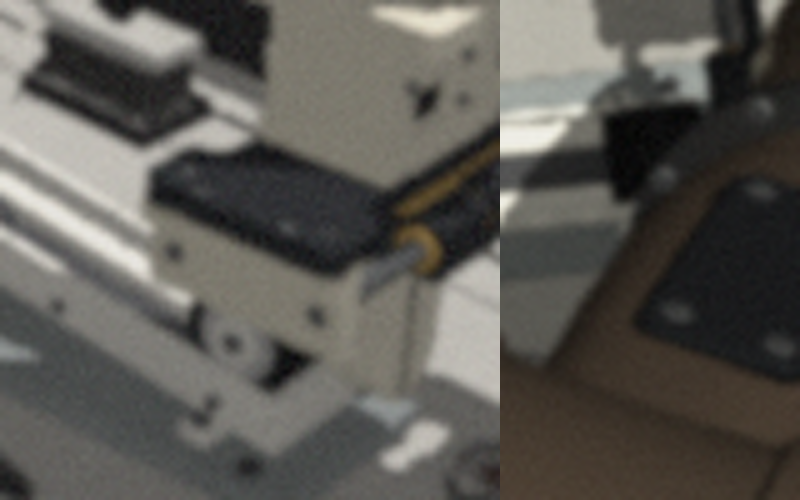

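Call:
arm_command(commands=[0, -3, 3, 0, -0.01, 0, 1, 0, -3, 3, 0, -0.01, 0, 1])

```text
time_s: 2.97
position: [508.1, -219.7, 50.8]
orientation: [[0.006, -0.082, 0.997], [0.0, 0.997, 0.082], [-1.0, -0.0, 0.006]]
wrist_force: [0.4, -0.8, 0.2]
gripper_width: 0.3
```

```bash
python3 -c "
from g import *
go([501.3+.08*45,-166.4-45,48.3])"
```

```text
t 2.9667 pos [ 508.085 -219.67    50.801] F [ 0.416 -0.754  0.22 ] w 0.34892803703879394
d [ 2.485  8.505 -2.507] r [-0.001  0.006  0.   ] q [-0.068  0.576  0.541  1.968 -0.45   0.71   0.83 ]
```

Call:
arm_command(commands=[2, 5, -2, 0, 0.006, 0, 1, 2, 10, -2.5, 0, 0.006, 0, 1, 2, 13, -2.5, 0, 0.006, 0, 1, 2, 16, -2.5, 0, 0.006, 0, 1, 2, 18, -2.5, 0, 0.006, 0, 1])

```text
time_s: 3.38
position: [504.1, -201.1, 48.8]
orientation: [[0.0, -0.083, 0.997], [0.0, 0.997, 0.083], [-1.0, 0.0, 0.0]]
wrist_force: [-0.1, 0.4, -0.8]
gripper_width: 0.6
```

```bash
python3 -c "
from g import *
go([501.3+.083*31.5,-166.4-31.5,48.3])"
```

```text
t 3.3833 pos [ 504.081 -201.097   48.818] F [-0.087  0.362 -0.844] w 0.5601138246538635
d [0.519 3.2   0.1  ] r [-0.  0. -0.] q [-0.105  0.569  0.543  1.992 -0.448  0.7    0.802]
```

Call:
arm_command(commands=[-0.5, 5, 0, 0, 0, 0, 1, -1, 10, 0, 0, 0, 0, 1, -2, 16, 0, 0, 0, 0, 1, -3, 22, 0, 0, 0, 0, 1, -3.5, 28, 0, 0, 0, 0, 1])

```text
time_s: 3.8
position: [501.8, -172.6, 52.5]
orientation: [[0.0, -0.083, 0.997], [0.0, 0.997, 0.083], [-1.0, 0.0, 0.0]]
wrist_force: [0.2, -1.8, 1.4]
gripper_width: 0.6
```

```bash
python3 -c "
from g import *
go(stop2w(pose,[[-190,0,22]])[0]-[0,31.5,6])
from cell import eyes
p=eyes.get_image('scene'); q=eyes.get_image('top')
f=lambda im,b,s:cv2.resize(im['image'][b[1]:b[3],b[0]:b[2],::-1],s,interpolation=cv2.INTER_CUBIC)
cv2.imwrite('pics/c3.png',cv2.hconcat([f(p,(350,240,450,340),(500,500)),f(q,(400,220,460,320),(300,500))]))"
```

```text
t 3.8 pos [ 501.763 -172.571   52.505] F [ 0.24  -1.753  1.412] w 0.6364078590521121
d [  5.154 -25.227  -2.558] r [-0.  0. -0.] q [-0.165  0.549  0.552  2.019 -0.444  0.692  0.753]
```

View pics/c3.png

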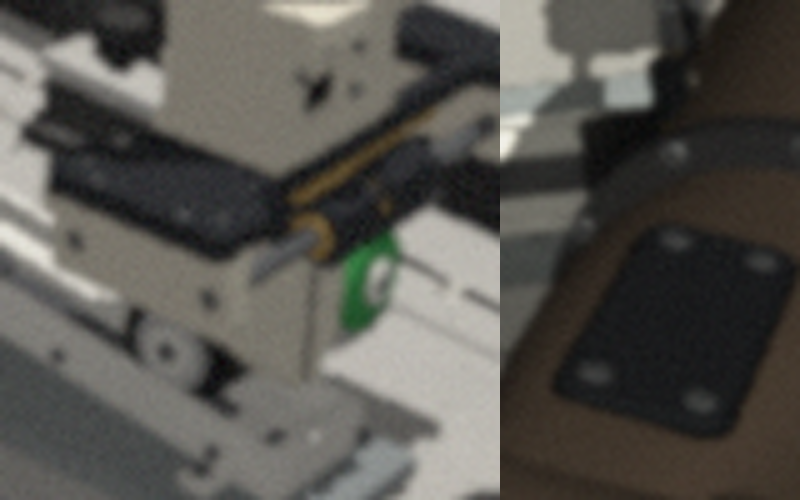

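The roller is moving up; its hub in the scene view is now at about (383,310). Continuing.

```bash
python3 -c "
from g import *
a=np.load('scene0.npz')
for x in (-190,-170,-165,-160,-155,-26,-22): print(x,proj(a,stop2w(pose,[[x,22,22]])))"
```

```text
-190 [[395.263 317.343]]
-170 [[386.171 311.721]]
-165 [[383.929 310.335]]
-160 [[381.698 308.956]]
-155 [[379.48  307.584]]
-26 [[326.087 274.571]]
-22 [[324.541 273.615]]
```

Call:
arm_command(commands=[-0.8, 6, 0, 0, 0, 0, 1, -1.7, 12, 0, 0, 0, 0, 1, -2.5, 18, 0, 0, 0, 0, 1, -3.4, 24, 0, 0, 0, 0, 1, -4.2, 30, 0, 0, 0, 0, 1])

```text
time_s: 4.32
position: [499.1, -140.9, 56.6]
orientation: [[-0.0, -0.085, 0.996], [0.001, 0.996, 0.085], [-1.0, 0.002, -0.0]]
wrist_force: [0.3, -1.1, 1.0]
gripper_width: 0.2
```

Call:
arm_command(commands=[-0.8, 6, 0, 0, 0, 0, 1, -1.7, 12, 0, 0, 0, 0, 1, -2.5, 18, 0, 0, 0, 0, 1, -3.4, 24, 0, 0, 0, 0, 1, -4.2, 30, 0, 0, 0, 0, 1])

```text
time_s: 4.73
position: [496.5, -110.4, 60.9]
orientation: [[-0.0, -0.085, 0.996], [0.001, 0.996, 0.085], [-1.0, 0.001, -0.0]]
wrist_force: [0.5, -1.5, 0.8]
gripper_width: 0.7
```

```bash
python3 -c "
from g import *
go([487.4+.083*31.5,-.64-31.5,76.7-5])
from cell import eyes
p=eyes.get_image('scene')
f=lambda im,b,s:cv2.resize(im['image'][b[1]:b[3],b[0]:b[2],::-1],s,interpolation=cv2.INTER_CUBIC)
cv2.imwrite('pics/c4.png',f(p,(290,190,410,310),(600,600)))"
```

```text
t 4.7333 pos [ 496.49  -110.383   60.948] F [ 0.549 -1.486  0.779] w 0.7377109813737387
d [-10.637  78.526   0.198] r [ 0.002 -0.    -0.001] q [-0.302  0.509  0.57   2.066 -0.432  0.683  0.637]
```

View pics/c4.png

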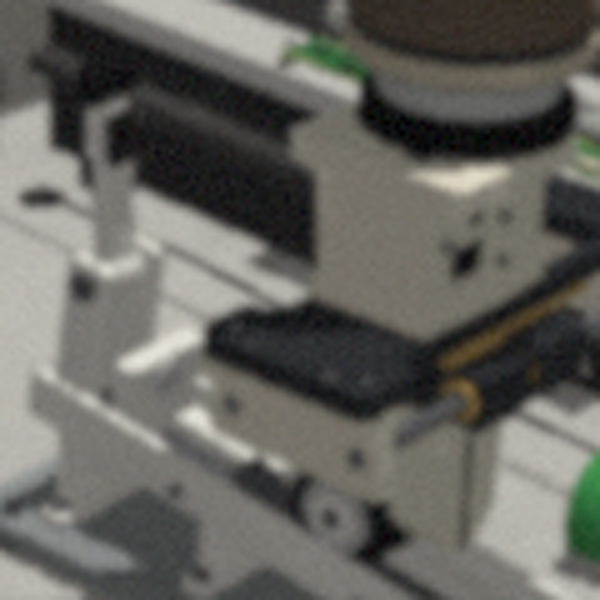

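Call:
arm_command(commands=[-0.8, 6, 0, 0, 0, 0, 1, -1.7, 12, 0, 0, 0, 0, 1, -2.5, 18, 0, 0, 0, 0, 1, -3.4, 24, 0, 0, 0, 0, 1, -4.2, 30, 0, 0, 0, 0, 1])

```text
time_s: 5.2
position: [493.8, -78.6, 65.3]
orientation: [[-0.001, -0.086, 0.996], [0.002, 0.996, 0.086], [-1.0, 0.002, -0.0]]
wrist_force: [-0.0, -3.8, 0.9]
gripper_width: 0.2
```

Call:
arm_command(commands=[-0.8, 6, 0, 0, 0, 0, 1, -1.7, 12, 0, 0, 0, 0, 1, -2.5, 18, 0, 0, 0, 0, 1, -3.4, 23, 0, 0, 0, 0, 1, -4, 28, 0, 0, 0, 0, 1])

```text
time_s: 5.62
position: [491.3, -50.1, 69.4]
orientation: [[-0.001, -0.086, 0.996], [0.002, 0.996, 0.086], [-1.0, 0.002, -0.001]]
wrist_force: [-0.5, -2.0, 1.8]
gripper_width: 0.8
```

```bash
python3 -c "
from g import *
go([487.4+.083*31.5,-.64-31.5,76.7-5])
from cell import eyes
p=eyes.get_image('scene')
f=lambda im,b,s:cv2.resize(im['image'][b[1]:b[3],b[0]:b[2],::-1],s,interpolation=cv2.INTER_CUBIC)
cv2.imwrite('pics/c5.png',f(p,(270,170,390,290),(600,600)))"
```

```text
t 5.6167 pos [491.299 -50.055  69.429] F [-0.527 -1.985  1.849] w 0.8263640262183002
d [-2.227 17.965  0.268] r [ 0.003 -0.001 -0.002] q [-0.441  0.478  0.589  2.095 -0.419  0.685  0.513]
```

View pics/c5.png

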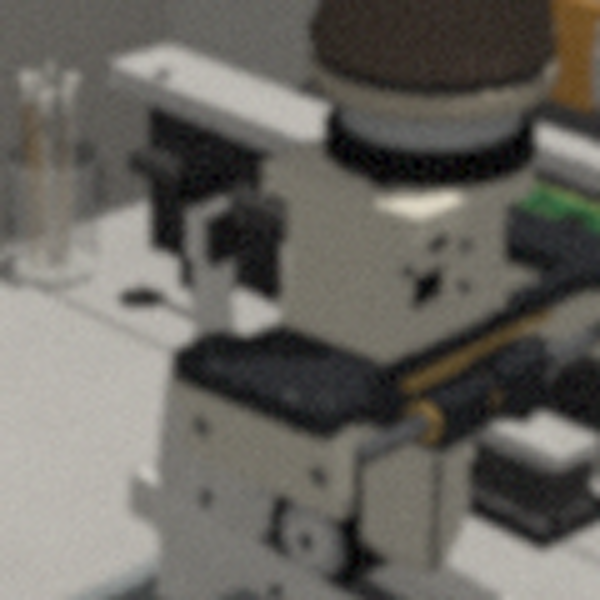

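Call:
arm_command(commands=[-0.4, 3, 0, 0, 0, 0, 1, -0.9, 6, 0, 0, 0, 0, 1, -1.3, 9, 0, 0, 0, 0, 1, -1.6, 12, 0, 0, 0, 0, 1, -1.9, 14, 0, 0, 0, 0, 1])

```text
time_s: 6.08
position: [490.0, -34.8, 71.4]
orientation: [[-0.001, -0.087, 0.996], [0.003, 0.996, 0.087], [-1.0, 0.003, -0.001]]
wrist_force: [0.1, -1.0, 1.2]
gripper_width: 0.5
```

Call:
arm_command(commands=[-0.2, 1.5, 0, 0, 0, 0, 1, -0.4, 3, 0, 0, 0, 0, 1])

```text
time_s: 6.25
position: [490.2, -34.3, 71.9]
orientation: [[0.001, -0.086, 0.996], [-0.0, 0.996, 0.086], [-1.0, -0.0, 0.001]]
wrist_force: [1.4, -14.4, -2.6]
gripper_width: 0.4
```

The 14 N reading means the roller is against the stop. I'll back off gently downhill.

Call:
arm_command(commands=[0, -2, 0, 0, 0, 0, 1, 0, -4, 0, 0, 0, 0, 1, 0, -6, 0, 0, 0, 0, 1, 1, -10, 0, 0, 0, 0, 1, 2, -20, 0, 0, 0, 0, 1])

```text
time_s: 6.67
position: [491.9, -53.2, 69.7]
orientation: [[0.0, -0.088, 0.996], [0.001, 0.996, 0.088], [-1.0, 0.001, 0.0]]
wrist_force: [0.2, -0.3, -0.4]
gripper_width: 0.2
```

```bash
python3 -c "
from g import *
go([487.4+.083*60,-60,75])
from cell import eyes
p=eyes.get_image('scene')
f=lambda im,b,s:cv2.resize(im['image'][b[1]:b[3],b[0]:b[2],::-1],s,interpolation=cv2.INTER_CUBIC)
cv2.imwrite('pics/c6.png',f(p,(270,170,390,290),(600,600)))"
```

```text
t 6.6667 pos [491.894 -53.21   69.716] F [ 0.15  -0.252 -0.407] w 0.21182021335958215
d [-5.289 -6.802 -0.111] r [ 0.004  0.    -0.001] q [-0.436  0.478  0.589  2.094 -0.417  0.685  0.518]
```

View pics/c6.png

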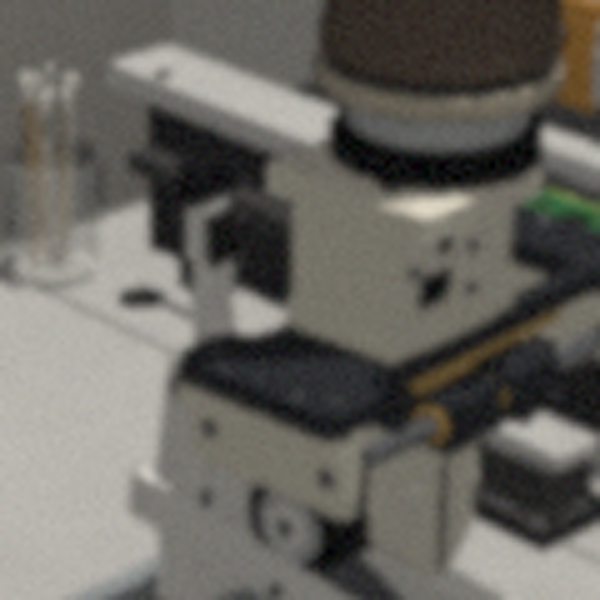

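Clear of the fingers, the roller stays at hub pixel (327.4,275.6), which is x≈-27: resting on the catch. I'll rise straight up, then cross over the arm to its uphill side.

Call:
arm_command(commands=[-20, -6, 0, 0, 0, 0, 1, -55, -7, 0, 0, 0, 0, 1, -95, -7, 0, 0, 0, 0, 1, -135, -7, 0, 0, 0, 0, 1, -172, -7, 0, 0, 0, 0, 1])

```text
time_s: 7.13
position: [492.1, -64.3, 244.0]
orientation: [[0.001, -0.083, 0.997], [-0.001, 0.997, 0.083], [-1.0, -0.002, 0.001]]
wrist_force: [-0.4, 1.1, -0.2]
gripper_width: 0.8
```

```bash
python3 -c "
from g import *
go([481,95,245])
from cell import eyes
p=eyes.get_image('scene'); q=eyes.get_image('top')
np.savez('scene1.npz',**p); np.savez('top1.npz',**q)
f=lambda im,b,s:cv2.resize(im['image'][b[1]:b[3],b[0]:b[2],::-1],s,interpolation=cv2.INTER_CUBIC)
cv2.imwrite('pics/c7.png',cv2.hconcat([f(p,(280,200,360,300),(480,600)),f(q,(310,225,370,300),(320,600))]))"
```

```text
t 7.1333 pos [492.115 -64.29  243.991] F [-0.388  1.102 -0.176] w 0.7985792172741453
d [ -1.251 159.66    2.214] r [-0.     0.001  0.002] q [-0.587  0.235  0.752  1.898 -0.18   1.076  0.321]
```

View pics/c7.png

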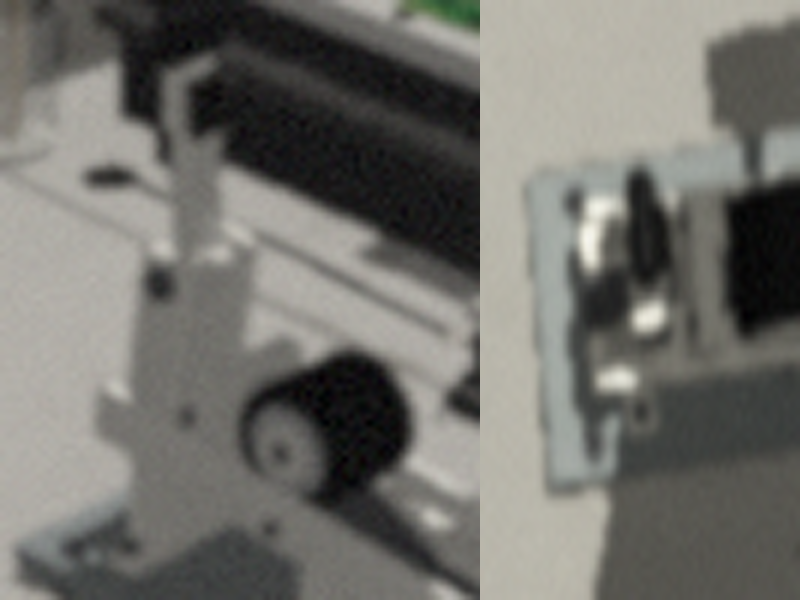

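The roller rests against the stop end, untouched, with the arm still raised. Crossing over.

Call:
arm_command(commands=[-2, 20, -1, 0, 0, 0, 1, -5, 55, -3, 0, 0, 0, 1, -5, 95, -5, 0, 0, 0, 1, -4, 135, -7, 0, 0, 0, 1, -3, 160, -8, 0, 0, 0, 1])

```text
time_s: 7.65
position: [472.9, 97.8, 249.5]
orientation: [[0.009, -0.087, 0.996], [0.001, 0.996, 0.087], [-1.0, 0.0, 0.009]]
wrist_force: [0.8, 0.6, -0.4]
gripper_width: 0.1
```

```bash
python3 -c "
from g import *
go([481,88,185])"
```

```text
t 7.65 pos [472.95   97.806 249.54 ] F [ 0.819  0.581 -0.44 ] w 0.11298983088559125
d [ 64.6   -10.489   6.574] r [ 0.003  0.009 -0.   ] q [-0.878  0.185  0.67   1.921 -0.13   1.069 -0.068]
```

Call:
arm_command(commands=[15, 0, 6, 0.003, 0.008, 0, 1, 35, -2, 7, 0.003, 0.008, 0, 1, 55, -5, 7, 0.003, 0.008, 0, 1, 64, -8, 7, 0.003, 0.008, 0, 1, 64, -9, 7, 0.003, 0.008, 0, 1])

```text
time_s: 8.07
position: [479.8, 88.2, 183.6]
orientation: [[-0.003, -0.082, 0.997], [-0.001, 0.997, 0.082], [-1.0, -0.001, -0.003]]
wrist_force: [-0.7, -0.4, -0.2]
gripper_width: 0.5
```

```bash
python3 -c "
from g import *
go([482,65,187])
from cell import eyes
p=eyes.get_image('scene'); q=eyes.get_image('top')
f=lambda im,b,s:cv2.resize(im['image'][b[1]:b[3],b[0]:b[2],::-1],s,interpolation=cv2.INTER_CUBIC)
cv2.imwrite('pics/c8.png',cv2.hconcat([f(p,(270,150,370,275),(480,600)),f(q,(310,225,370,300),(320,600))]))"
```

```text
t 8.0667 pos [479.85   88.234 183.608] F [-0.686 -0.437 -0.19 ] w 0.45575035296495203
d [ -3.364 -23.336   0.22 ] r [-0.001 -0.003  0.001] q [-0.81   0.288  0.653  1.992 -0.215  0.933  0.035]
```

View pics/c8.png

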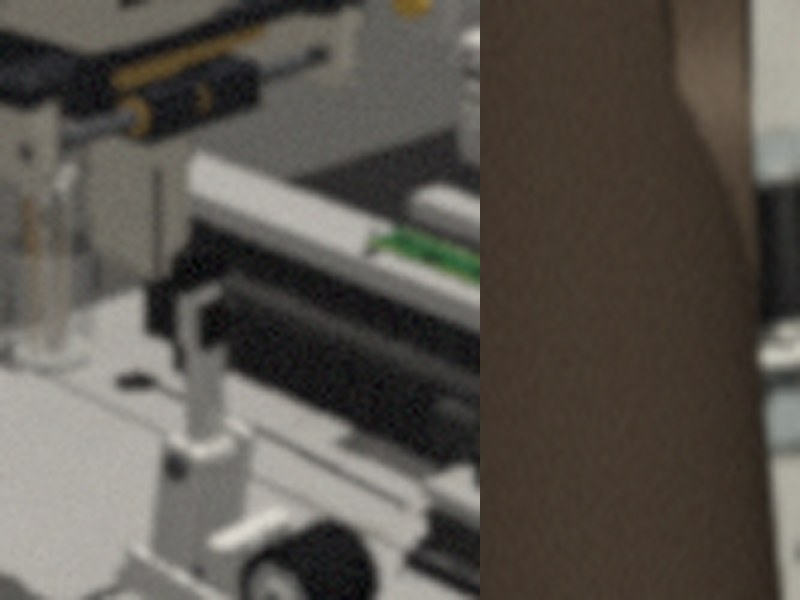

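Call:
arm_command(commands=[-2, -6, 0, 0, 0, 0, 1, -3, -12, 0, 0, 0, 0, 1, -3, -18, 0, 0, 0, 0, 1, -3, -24, 0, 0, 0, 0, 1, -3, -30, 0, 0, 0, 0, 1])

```text
time_s: 8.58
position: [484.2, 58.2, 189.3]
orientation: [[0.002, -0.082, 0.997], [0.001, 0.997, 0.082], [-1.0, 0.001, 0.002]]
wrist_force: [0.1, 1.9, 1.2]
gripper_width: 0.6
```

```bash
python3 -c "
from g import *
for t in np.arange(1.8,-.01,-.2): print(round(t,1),stop2w(pose,[[34-80*np.cos(t)+5.5*np.sin(t),0,54+80*np.sin(t)+5.5*np.cos(t)],[34-89*np.cos(t)+5.5*np.sin(t),0,54+89*np.sin(t)+5.5*np.cos(t)]])[:,1:].tolist())
go([482,33,187])"
```

```text
1.8 [[62.776945289684775, 195.39359504719002], [63.57925592295227, 204.35751074186228]]
1.6 [[46.84876018144074, 196.32522112460802], [45.86043313288289, 205.27040761023568]]
1.4 [[31.05363821718879, 194.06276108430959], [28.314074967385224, 202.63260200387901]]
1.2 [[16.021281065253973, 188.6964120684959], [11.63969935578261, 196.54925490824073]]
1.0 [[2.3509813679377984, 180.44011347793386], [-3.4979389653253747, 187.26289017491203]]
0.8 [[-9.412269164953067, 169.62301788317234], [-16.495350125656294, 175.14372586099225]]
0.6 [[-18.799506855755894, 156.67636875025542], [-26.834368357950453, 160.67491480344285]]
0.4 [[-25.43649216087993, 142.1163081245986], [-34.102809631945036, 144.4332828401547]]
0.2 [[-29.058629420428154, 126.52329967641849], [-38.01090413093865, 127.06633258407057]]
0.0 [[-29.521515452177468, 110.51898744596046], [-38.40284845996182, 109.26642953731988]]
t 8.5833 pos [484.24   58.2   189.344] F [0.059 1.897 1.228] w 0.6049318655233343
d [  2.322 -24.933  -4.299] r [-0.002  0.002 -0.001] q [-0.76   0.277  0.666  1.99  -0.212  0.94   0.095]
```

Call:
arm_command(commands=[1, -6, -1, 0, 0, 0, 1, 2, -12, -2, 0, 0, 0, 1, 2, -18, -2, 0, 0, 0, 1, 2, -24, -2, 0, 0, 0, 1, 2, -30, -2, 0, 0, 0, 1])

```text
time_s: 9.0
position: [484.5, 27.5, 187.2]
orientation: [[0.001, -0.082, 0.997], [0.001, 0.997, 0.082], [-1.0, 0.001, 0.002]]
wrist_force: [0.1, 0.2, 0.4]
gripper_width: 0.7
```

```bash
python3 -c "
from g import *
go([485,5,172])
from cell import eyes
p=eyes.get_image('scene')
f=lambda im,b,s:cv2.resize(im['image'][b[1]:b[3],b[0]:b[2],::-1],s,interpolation=cv2.INTER_CUBIC)
cv2.imwrite('pics/c9.png',f(p,(280,160,370,280),(450,600)))"
```

```text
t 9.0 pos [484.546  27.507 187.197] F [0.11  0.245 0.444] w 0.6945816285104753
d [ 15.182 -22.477  -1.41 ] r [-0.002  0.002 -0.001] q [-0.706  0.278  0.676  1.998 -0.216  0.935  0.162]
```

View pics/c9.png

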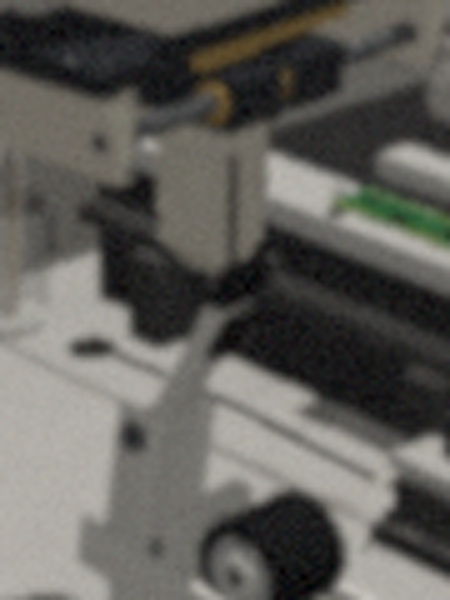

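Call:
arm_command(commands=[3, -8, -1, 0, 0, 0, 1, 8, -15, -1, 0, 0, 0, 1, 13, -21, -1, 0, 0, 0, 1, 18, -26, -1, 0, 0, 0, 1, 24, -31, -1, 0, 0, 0, 1])

```text
time_s: 9.47
position: [486.2, -5.5, 162.7]
orientation: [[0.002, -0.08, 0.997], [-0.0, 0.997, 0.08], [-1.0, -0.0, 0.002]]
wrist_force: [-0.1, -1.2, -0.1]
gripper_width: 0.7
```

```bash
python3 -c "
from g import *
go([487,-17,144])
from cell import eyes
p=eyes.get_image('scene')
f=lambda im,b,s:cv2.resize(im['image'][b[1]:b[3],b[0]:b[2],::-1],s,interpolation=cv2.INTER_CUBIC)
cv2.imwrite('pics/c10.png',f(p,(280,160,370,280),(450,600)))"
```

```text
t 9.4667 pos [486.228  -5.496 162.721] F [-0.101 -1.173 -0.062] w 0.7060588892095018
d [ 18.723 -11.525  -0.184] r [-0.003  0.002  0.   ] q [-0.624  0.316  0.67   2.026 -0.253  0.879  0.265]
```

View pics/c10.png

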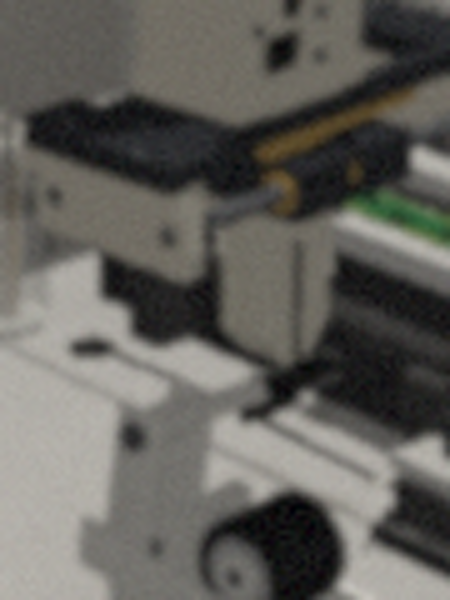

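Call:
arm_command(commands=[5, -4, 0, 0, 0, 0, 1, 11, -8, 0, 0, 0, 0, 1, 18, -11, 0, 0, 0, 0, 1, 25, -14, 0, 0, 0, 0, 1, 31, -17, 0, 0, 0, 0, 1])

```text
time_s: 9.93
position: [486.8, -23.6, 129.9]
orientation: [[-0.0, -0.08, 0.997], [-0.001, 0.997, 0.08], [-1.0, -0.001, -0.0]]
wrist_force: [-0.1, -0.2, 0.4]
gripper_width: 0.6
```

Call:
arm_command(commands=[4, -1, 0, 0, 0, 0, 1, 8, -2, 0, 0, 0, 0, 1, 12, -3, 0, 0, 0, 0, 1, 15, -4, 0, 0, 0, 0, 1])

```text
time_s: 10.27
position: [487.1, -27.6, 114.4]
orientation: [[-0.0, -0.08, 0.997], [-0.001, 0.997, 0.08], [-1.0, -0.001, -0.0]]
wrist_force: [-0.2, -0.7, 0.0]
gripper_width: 0.6
```

```bash
python3 -c "
from g import *
go([487,-27,111])
from cell import eyes
p=eyes.get_image('scene')
f=lambda im,b,s:cv2.resize(im['image'][b[1]:b[3],b[0]:b[2],::-1],s,interpolation=cv2.INTER_CUBIC)
cv2.imwrite('pics/c11.png',f(p,(280,160,370,280),(450,600)))"
```

```text
t 10.2667 pos [487.053 -27.582 114.445] F [-0.187 -0.711  0.045] w 0.5599129224454357
d [ 3.444  0.588 -0.005] r [-0.004 -0.     0.001] q [-0.532  0.393  0.628  2.072 -0.327  0.773  0.377]
```

View pics/c11.png

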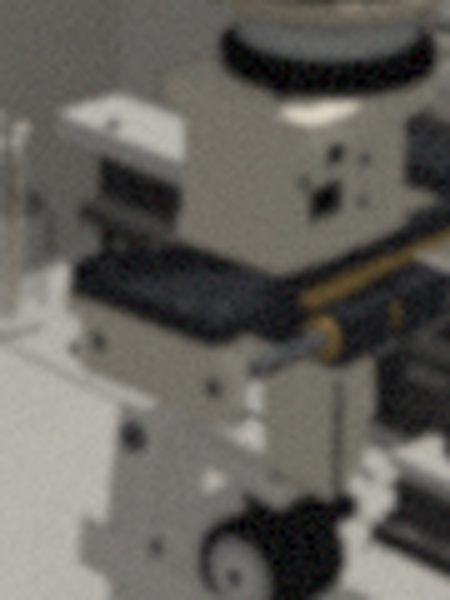

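Nearly down. I'll press gently, 1 mm at a time, watching the force.

Call:
arm_command(commands=[1, 0, 0, 0, 0, 0, 1, 2, 0, 0, 0, 0, 0, 1, 3, 0, 0, 0, 0, 0, 1, 3, 0, 0, 0, 0, 0, 1])

```text
time_s: 10.65
position: [487.0, -27.7, 111.4]
orientation: [[-0.0, -0.08, 0.997], [-0.001, 0.997, 0.08], [-1.0, -0.001, -0.0]]
wrist_force: [-1.6, -1.3, 6.2]
gripper_width: 0.2
```

Call:
arm_command(commands=[1, 0, 0, 0, 0, 0, 1, 2, 0, 0, 0, 0, 0, 1, 2, 0, 0, 0, 0, 0, 1, 2, 0, 0, 0, 0, 0, 1])

```text
time_s: 10.98
position: [487.1, -27.6, 110.8]
orientation: [[0.0, -0.08, 0.997], [0.0, 0.997, 0.08], [-1.0, 0.0, 0.0]]
wrist_force: [-7.2, 1.0, 21.7]
gripper_width: 0.6
```

The arm is down hard on the roller (22 N at z≈111, matching the expected 110.5). I'll lift off straight up.

Call:
arm_command(commands=[-5, 0, 0, 0, 0, 0, 1, -25, 0, 0, 0, 0, 0, 1, -60, 0, 0, 0, 0, 0, 1, -100, 0, 0, 0, 0, 0, 1, -140, 0, 0, 0, 0, 0, 1])

```text
time_s: 11.4
position: [486.4, -28.0, 252.3]
orientation: [[-0.001, -0.079, 0.997], [-0.0, 0.997, 0.079], [-1.0, -0.0, -0.001]]
wrist_force: [1.4, 1.9, 0.0]
gripper_width: 0.5
```

Call:
arm_command(commands=[0, -35, 0, 0, 0, 0, 1, 0, -75, 0, 0, 0, 0, 1, 0, -115, 0, 0, 0, 0, 1, 0, -150, 0, 0, 0, 0, 1, 0, -150, 0, 0, 0, 0, 1])

```text
time_s: 11.82
position: [497.3, -185.6, 253.3]
orientation: [[0.001, -0.07, 0.998], [-0.004, 0.998, 0.07], [-1.0, -0.004, 0.001]]
wrist_force: [-0.7, -0.8, 0.1]
gripper_width: 0.8
```

```bash
python3 -c "
from ov import *
from g import go
from cell import eyes
pose=np.load('pose5.npy')
go([487,-27,111])
p=eyes.get_image('scene'); q=eyes.get_image('top')
f=lambda im,b,s:cv2.resize(im['image'][b[1]:b[3],b[0]:b[2],::-1],s,interpolation=cv2.INTER_CUBIC)
cv2.imwrite('pics/c12.png',cv2.hconcat([f(p,(280,210,370,310),(450,500)),f(q,(310,225,370,310),(350,500))]))
draw(p,pose,(275,200,395,310),5,'pics/c13.png',th=0.0)
cv2.imwrite('pics/c14.png',q['image'][:,:,::-1])"
```

```text
t 11.8167 pos [ 497.315 -185.635  253.349] F [-0.656 -0.778  0.105] w 0.8260246726210106
d [141.64  159.601   0.732] r [-0.013  0.001  0.004] q [-0.347  0.302  0.784  1.81  -0.231  1.122  0.586]
```

View pics/c12.png

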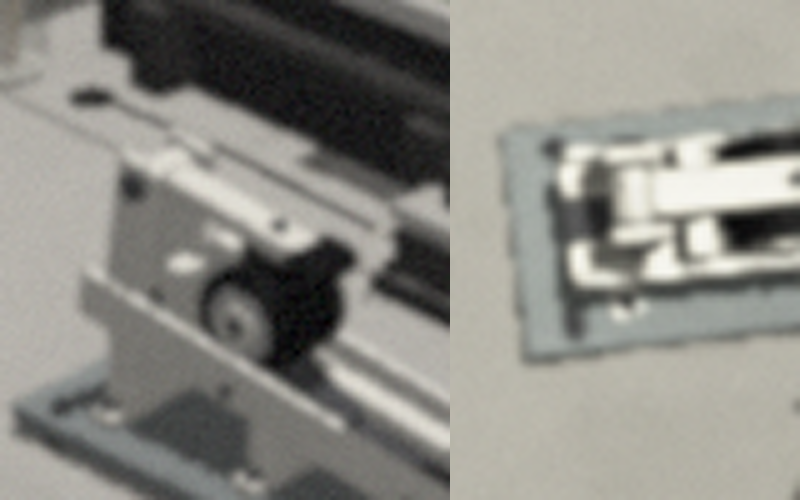

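View pics/c13.png

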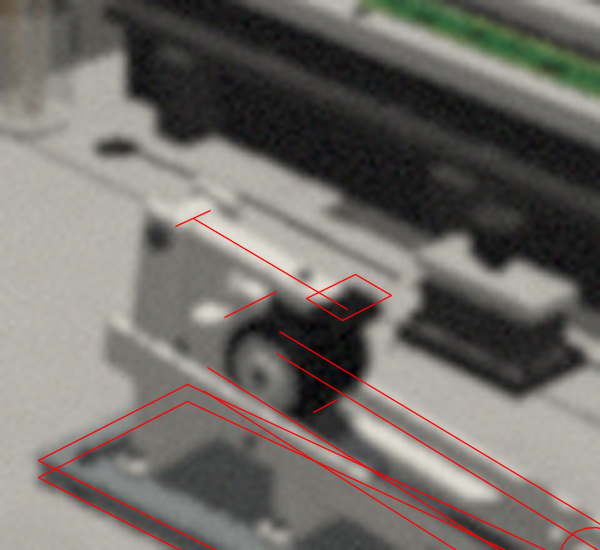

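View pics/c14.png

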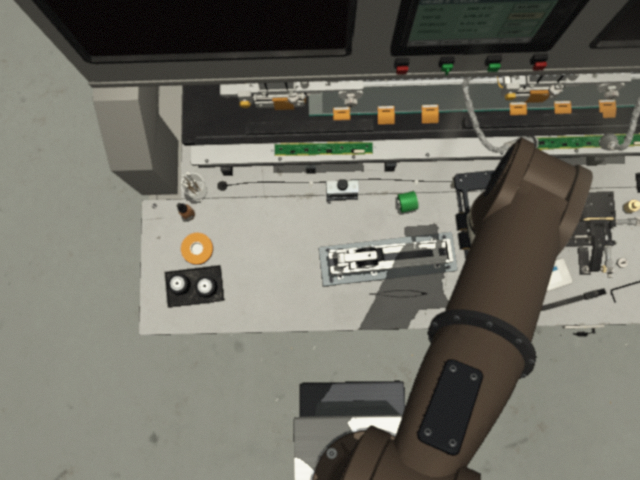

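The pad is down on the roller, its hub is unchanged at about (327,275), and the bar is parallel to the floor. The spares (178,284), (205,287), the tweezers and the green roller haven't moved. I'll settle briefly, look at the loupe in the scene view, then hand in.

Call:
arm_command(commands=[0, 0, 0, 0, 0, 0, 1, 0, 0, 0, 0, 0, 0, 1, 0, 0, 0, 0, 0, 0, 1])

```text
time_s: 12.17
position: [498.0, -178.1, 252.3]
orientation: [[-0.001, -0.077, 0.997], [-0.0, 0.997, 0.077], [-1.0, -0.0, -0.001]]
wrist_force: [0.8, -0.2, 0.0]
gripper_width: 0.2
```

```bash
python3 -c "
from cell import eyes,order
from h import *
p=eyes.get_image('scene'); cv2.imwrite('pics/c15.png',p['image'][:,:,::-1])
w=cloud(p); print(np.nanmedian(w[345:360,445:452].reshape(-1,3),0), np.nanmedian(cloud(np.load('scene0.npz'))[345:360,445:452].reshape(-1,3),0))
print(order.hand_in())"
```

```text
[ 489.62383304 -274.09779895   35.04835978] [ 490.08355826 -273.42899878   35.16007346]
the job is handed in; nothing more can be done
None
```

View pics/c15.png

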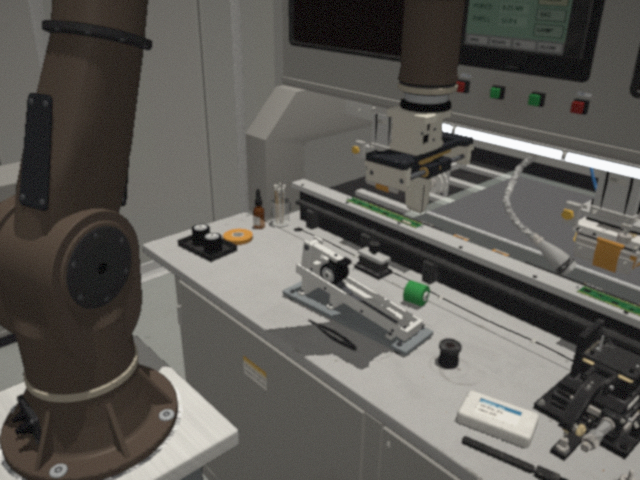

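The job is handed in at about 12 s; the hand-in gave no verdict. I pushed the black roller up the rail with shut fingertips, over the catch to the stop (about 14 N at contact). After I let go it rolled back and stayed put, with the arm still raised. I then pushed the hold-down arm over from the uphill side, pressed it down until the force rose (about 22 N at fingertip height 111 mm, expected 110.5), and moved clear.

**Last checks, from the pictures:**
- **Roller:** its centre is at about x = -27 mm, resting on the catch. The allowed range is -31 to -17 mm.
- **Hold-down arm:** the bar is parallel to the floor by eye, with its pad on the roller.
- **Other items:** the loupe moved less than 1 mm by the depth readings. The spare rollers and tweezers look unmoved.
- **Robot:** the gripper is clear of everything, above the low end of the rail.

**Not measured directly:**
- **Catch:** I took it as sprung up because the roller stayed put on the slope.
- **Arm angle and pad force:** I judged these from the picture and the press force.
- **Sideways position:** I did not measure where the roller sits across the channel.

No check failed. The depth readings suggested the rail's centre line may be 2–5 mm off my fit sideways, but that caused no trouble.

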